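# Tip a block of agar vials back onto the slant stand

## Task

Lay the four vials of fresh agar back at a slant to set: push the white vial block across the bench, still upright, until its back is square and flush against the front lip of the steel slant stand, then push its upper part over so that it tips back and lies on the stand's slope with all four vials still fully in their holes. Only push with the fingers: do not grip, lift or carry the block or the vials, and leave the bottle, timer and marker beside it alone.

Things in the scene. Friction and masses are not known exactly. Their poses are not given: they have to be found in the camera images.
- slant_stand: fixed bare sheet-steel stand, 230 mm wide (y), 110 mm deep (x). Origin: middle of its front lip, at bench level; +x points from the lip up the slope (the direction to push), z up. The lip is a vertical step 6 mm high; from its upper edge a plate rises at 25 degrees for 105 mm (upper end 50 mm high), with a 12 mm high lip up each side, 224 mm clear between them.
- vial_block: loose white plastic block, 38 mm deep (x), 134 mm wide (y), 38 mm high, about 0.16 kg, upright on the bench in front of the stand, its back (+x face) to the lip, up to 0.2 rad off square. Origin: centre of its underside; y along its row of holes. Flush at the lip its origin is at stand x = -19 mm. Pushed low (under 15 mm) it slides; lying on the slope it is tilted 65 degrees, vials pointing up the slope.
- block_front_edge (a point): middle of the block's upper front edge (block x = -19 mm, z = 38 mm). Pushed here towards the stand, with its back against the lip, the block tips back over the lip, and past about 50 degrees it falls onto the slope by itself; its lower back edge then lies on the slope or up to 15 mm in front of the lip
- block_top (a point): centre of the block's upper face (block z = 38 mm)
- hole_1 (a point): floor of the leftmost hole (block y = +47 mm), 30 mm below the block's upper face, 8 mm above its underside; holes are 26.5 mm in diameter
- hole_2 (a point): floor of the second hole (block y = +16 mm)
- hole_3 (a point): floor of the third hole (block y = -16 mm)
- hole_4 (a point): floor of the rightmost hole (block y = -47 mm)
- vial_1: loose capped glass vial with black cap, 25 mm in diameter, 55 mm high, standing in hole 1; its top is 63 mm above the bench, 25 mm above the block. Origin: centre of its underside
- vial_2: the same, in hole 2
- vial_3: the same, in hole 3
- vial_4: the same, in hole 4
- agar_bottle: loose amber reagent bottle with black cap, 58 mm in diameter, 125 mm high, standing to the right of the work: leave alone. Origin: centre of its underside
- timer: loose white lab timer, 62x62x19 mm, lying to the left of the work: leave alone. Origin: centre of its underside
- marker: loose marker pen, 126 mm long, 14 mm high, lying to the right of the work: leave alone. Origin: centre of its underside

How it is judged:
By the outcome, as a careful person would: the job done as asked, in the order asked, and still so for the second after the job is handed in, with the robot touching nothing.
It also fails if it takes over 42 s, if anything falls off the work surface, if the arm or the gripper's body presses on something with over 40 N, if the wrist force passes 120 N, or if a joint passes its speed limit or range.

## Robot

A 6-joint arm with a two-finger parallel gripper is mounted at the origin on a cart in front of the work surface, level with it; the furniture and walls round the work are solid. World frame = base frame: x ahead of the robot, y to its left, z up, the work surface at z = 0. Lengths are in m, angles in rad, forces in N, time in s.
With the tool pointing down it reaches from about 0.325 to 0.775 m from the base axis. Payload 5.5 kg.
Tool frame: the origin (TCP) lies between the finger pads; the fingertips stand 8 mm ahead of it and the grasp point (between the pads) lies 11 mm behind it (tcp_to_tips is the distance from the TCP to the fingertips, in m); z points along the fingers, y is the line along which they close (so a half turn about z gives the same grasp; the last joint's range is limited). The gripper opens to 88 mm and grips with 3 to 60 N. Pads are 20 mm wide; open, the fingers measure 115 mm over their backs; the gripper's body (75 mm by 178 mm) begins 61 mm behind the grasp point.
Start: joints at [1.157, 0.091, 1.231, -0, 1.82, -0.057], TCP at [0.21, 0.562, 0.231] pointing down, gripper open.
Joint ranges: [-2.87, 2.87], [-0.86, 2.18], [0.17, 2.46], [-1.51, 4.65], [0.06, 2.69], [-2.65, 2.65]. Speed limits (rad/s): [2.57, 2.57, 3.01, 3.14, 3.14, 3.14].

## Interface

Orientations are given as a unit quaternion [w, x, y, z].
In Python, from bench import * gives the robot as it stands. Calls block until the motion is done:
- move_to(position, orientation): joint-space move of the TCP to a pose.
- move_l(position, speed=0.15, orientation=None): straight line of the TCP; orientation=None keeps the orientation; speed is the mean speed in m/s.
- movej(angles): joint-space move.
- gripper_open() and close(): open the fingers fully, or close them until they stop; the grip force is fixed at half the most.
- hold(seconds).
- inverse_kinematics(position, orientation): joint angles nearest the present ones, or None.
- state(): the state.
- get_image(name): name is "scene" or "side" or "wrist"; returns a dict with "frame" (480x640x3 uint8, blue, green, red), "depth" (480x640 float32, m along the optical axis (not along the pixel's ray), 0 where there is no reading), "camera_matrix" (3x3 intrinsics, pixels), "view" (4x4, takes a point from world to camera coordinates). Camera axes: x right, y up, looking along -z (the intrinsics and any distortion apply to the point x, -y, -z); pixel columns grow to the right and rows downward; lengths in m; the calibration is good to about 2 mm. A picture is of the moment at which its call begins.
A pose or a line that the arm cannot do raises IKError and nothing moves.
- job_done(): hands the job in; it is judged then, once.
The state is a dict: "time": time; "joint_pos": joint angles; "dq": joint speeds; "joint_torque": joint torques, N m; "ee_pos": TCP position; "ee_rot": TCP orientation; "ft_force": force on the tool from outside, world axes, zero at the start; "moment": the same for the moment, N m; "finger_gap": finger opening in m; "finger_force": force on a finger pad.
Only numpy, scipy, OpenCV 4.12 (cv2) and the standard library are available. Lean on these libraries where they do the work, as an engineer would, in place of code of your own. Each camera call takes 0.05 s, during which the arm holds its last target. There are 200 camera calls.

## Working session

There is one attempt and no reset: what is moved stays moved. The work goes in short steps, each a Python script; the robot and the scene stay as the last script left them, time stands still between calls to the robot, and variables do not carry over. Pictures are saved under pics/ and viewed, at most 10 in all, crops included, and the job is handed in when it is done.

```bash
ls; mkdir -p pics; python3 - <<'E'
from bench import *
import cv2, numpy as np, pickle
D={}
for n in("scene","side"):
    d=get_image(n);D[n]=d;cv2.imwrite(f"pics/{n}0.png",d["frame"]);print(n,d["camera_matrix"].tolist(),np.round(d["view"],3).tolist(),[k for k in d])
pickle.dump(D,open("d0.pkl","wb"))
s=state();print(s["time"],s["ee_pos"],s["ee_rot"],s["finger_gap"],s["ft_force"])
E
```

```text
pics
scene [[610.5731172501094, 0.0, 321.6996822396948], [0.0, 610.5731172501094, 234.19207088185357], [0.0, 0.0, 1.0]] [[0.766, -0.642, 0.013, -0.416], [0.399, 0.491, 0.774, -0.285], [-0.503, -0.588, 0.633, -0.95], [0.0, 0.0, 0.0, 1.0]] ['frame', 'depth', 'camera_matrix', 'view']
side [[604.0697383046546, 0.0, 327.71031703125533], [0.0, 604.0697383046546, 240.88355889667804], [0.0, 0.0, 1.0]] [[0.997, -0.077, 0.023, -0.548], [0.009, 0.393, 0.92, -0.078], [-0.08, -0.916, 0.392, -1.051], [0.0, 0.0, 0.0, 1.0]] ['frame', 'depth', 'camera_matrix', 'view']
0.1 [0.20945652 0.56199052 0.22963468] [-2.07451428e-04  1.77450486e-01  9.84129349e-01 -8.39993065e-04] 0.08760950701523146 [-0.76153523  0.12289474  0.07227047]
```

View pics/scene0.png

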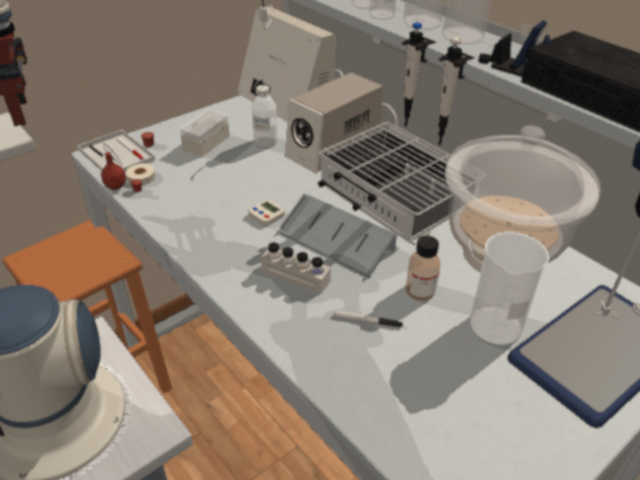

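View pics/side0.png

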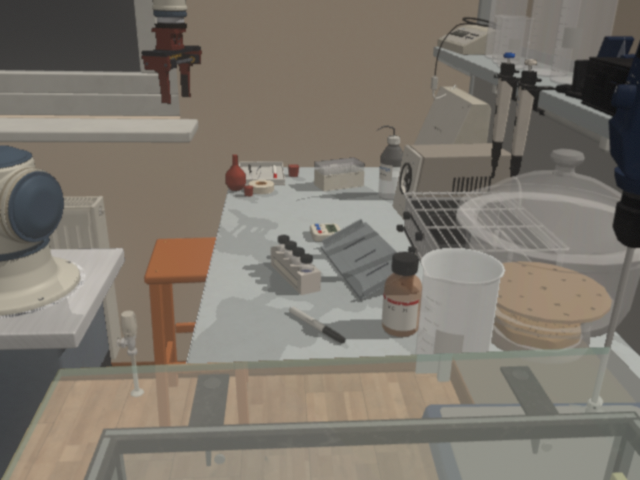

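The scene view shows the block at about (295,275), with its four caps running from (273,247) to (317,265). The stand's lip runs from about (279,237) to (375,270). The bottle is at (423,270), the timer at (266,212) and the marker at (367,320). Next I'll get rough positions, then a wrist view from above.

```bash
cat > h.py <<'E'
import numpy as np, cv2
def cast(d,uv,z=None):
    """pixel -> world: onto plane z, or with depth if z is None"""
    K=d["camera_matrix"];V=np.array(d["view"]);R=V[:3,:3];t=V[:3,3]
    uv=np.atleast_2d(np.array(uv,float))
    r=np.c_[(uv[:,0]-K[0,2])/K[0,0],-(uv[:,1]-K[1,2])/K[1,1],-np.ones(len(uv))]
    c=-R.T@t;w=r@R
    if z is None: s=d["depth"][uv[:,1].astype(int),uv[:,0].astype(int)]
    else: s=(z-c[2])/w[:,2]
    return c+w*np.asarray(s)[:,None]
DOWN=lambda yaw:[0,np.cos(yaw/2),np.sin(yaw/2),0]  # tool x at world angle yaw, z down
E
python3 - <<'E'
import pickle,numpy as np
from h import *
from bench import *
D=pickle.load(open("d0.pkl","rb"));d=D["scene"]
p=[(273,247),(288,253),(303,258),(317,265),(266,281),(322,289),(279,237),(372,270),(309,199),(394,237),(428,245),(266,212),(335,317),(400,325)]
for a,b in zip(p,cast(d,p)):print(a,b.round(3))
for yaw in(-2.79,0,np.pi/2,-np.pi/2,np.pi):
  for z in(.3,.35):
    for x in(.42,.5): print(yaw,z,x,inverse_kinematics([x,0.1,z],DOWN(yaw)))
E
```

```text
(273, 247) [0.464 0.052 0.064]
(288, 253) [0.477 0.023 0.061]
(303, 258) [ 0.489 -0.008  0.063]
(317, 265) [ 0.499 -0.037  0.06 ]
(266, 281) [0.433 0.038 0.003]
(322, 289) [ 0.5   -0.052  0.008]
(279, 237) [ 0.537  0.134 -0.002]
(372, 270) [ 0.604 -0.08   0.017]
(309, 199) [0.628 0.145 0.05 ]
(394, 237) [ 0.682 -0.06   0.047]
(428, 245) [ 0.64  -0.177  0.125]
(266, 212) [0.557 0.208 0.013]
(335, 317) [ 0.476 -0.117  0.001]
(400, 325) [ 0.548 -0.212  0.01 ]
-2.79 0.3 0.42 [ 1.54910575e-01 -3.30540277e-01  1.49503912e+00 -4.44089210e-16
  1.97709381e+00 -1.76747841e+00]
-2.79 0.3 0.5 [ 1.30666564e-01 -1.24863462e-01  1.32057371e+00 -4.44089210e-16
  1.94588241e+00 -1.79172242e+00]
-2.79 0.35 0.42 [ 1.54910575e-01 -2.93879393e-01  1.37435652e+00 -4.44089210e-16
  2.06111553e+00 -1.76747841e+00]
-2.79 0.35 0.5 [ 1.30666564e-01 -9.16545804e-02  1.19878648e+00 -4.44089210e-16
  2.03446076e+00 -1.79172242e+00]
0 0.3 0.42 [ 1.54910575e-01 -3.30540277e-01  1.49503912e+00 -4.44089210e-16
  1.97709381e+00  1.72570690e+00]
0 0.3 0.5 [ 1.30666564e-01 -1.24863462e-01  1.32057371e+00 -4.44089210e-1
[... 704 characters left out ...]
878648e+00 -4.44089210e-16
  2.03446076e+00  1.30666564e-01]
-1.5707963267948966 0.3 0.42 None
-1.5707963267948966 0.3 0.5 None
-1.5707963267948966 0.35 0.42 None
-1.5707963267948966 0.35 0.5 None
3.141592653589793 0.3 0.42 [ 1.54910575e-01 -3.30540277e-01  1.49503912e+00 -4.44089210e-16
  1.97709381e+00 -1.41588575e+00]
3.141592653589793 0.3 0.5 [ 1.30666564e-01 -1.24863462e-01  1.32057371e+00 -4.44089210e-16
  1.94588241e+00 -1.44012976e+00]
3.141592653589793 0.35 0.42 [ 1.54910575e-01 -2.93879393e-01  1.37435652e+00 -4.44089210e-16
  2.06111553e+00 -1.41588575e+00]
3.141592653589793 0.35 0.5 [ 1.30666564e-01 -9.16545804e-02  1.19878648e+00 -4.44089210e-16
  2.03446076e+00 -1.44012976e+00]
```

```bash
python3 - <<'E'
from bench import *
from h import *
import pickle
from scipy.spatial.transform import Rotation as R
move_to([0.46,0.0,0.33],DOWN(0.3))
d=get_image("wrist");pickle.dump(d,open("w1.pkl","wb"));cv2.imwrite("pics/w1.png",d["frame"])
print(state()["time"],np.round(d["view"],3).tolist())
# tilted IK check
for t in(20,30):
  q=R.from_quat(np.r_[DOWN(.3)[1:],DOWN(.3)[0]])*R.from_euler('y',-t,degrees=True)
  print(t,q.as_matrix().round(2).tolist())
  qq=q.as_quat();qq=[qq[3],*qq[:3]]
  for p in([.40,-.02,.02],[.40,-.02,.1],[.43,-.01,.02],[.53,.02,.02],[.57,.03,.06]): print(p,inverse_kinematics(p,qq))
E
```

```text
2.375 [[0.296, -0.955, -0.001, -0.135], [0.918, 0.285, -0.277, -0.361], [0.265, 0.081, 0.961, -0.607], [0.0, 0.0, 0.0, 1.0]]
20 [[0.9, 0.3, -0.33], [0.28, -0.96, -0.1], [-0.34, 0.0, -0.94]]
[0.4, -0.02, 0.02] [-0.03814877 -0.06461765  1.80218104 -0.11523956  1.73370697  1.23287306]
[0.4, -0.02, 0.1] [-0.03814877 -0.12432988  1.71174082 -0.1195034   1.88283053  1.21479892]
[0.43, -0.01, 0.02] [-0.01754892  0.01773002  1.72117855 -0.10845407  1.73463735  1.25348248]
[0.53, 0.02, 0.02] [ 0.03191839  0.28170852  1.42995465 -0.09249256  1.76664848  1.30013387]
[0.57, 0.03, 0.06] [ 0.04467394  0.35899943  1.26287415 -0.09017168  1.85722118  1.30472417]
30 [[0.83, 0.3, -0.48], [0.26, -0.96, -0.15], [-0.5, 0.0, -0.87]]
[0.4, -0.02, 0.02] [-0.00632912  0.10018639  1.68274568 -0.15789601  1.85844351  1.25830329]
[0.4, -0.02, 0.1] [-0.00632912  0.03238845  1.60525884 -0.16673116  2.00182667  1.23324452]
[0.43, -0.01, 0.02] [ 0.01085032  0.17875356  1.59644933 -0.14969403  1.86865635  1.27441456]
[0.53, 0.02, 0.02] [ 0.05245919  0.43780632  1.28256627 -0.13117334  1.92867909  1.309147  ]
[0.57, 0.03, 0.06] [ 0.0631709   0.51623428  1.10626135 -0.13105645  2.02710897  1.30672385]
```

View pics/w1.png

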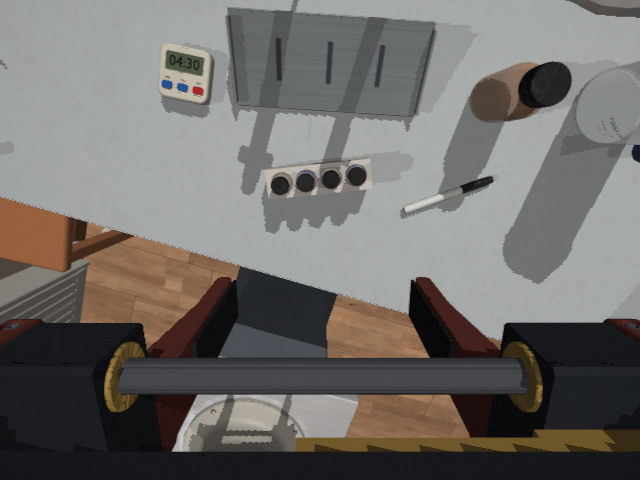

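The wrist view shows the lip's front line from about (240,107) to (417,115). The caps are at (280,184), (306,180), (331,179) and (357,175), and the block's front edge is near (270,197) to (371,187). The marker starts at (403,210), and the bottle and timer are well clear.

```bash
cat >> h.py <<'E'
def caps(d,px,r=13,z0=.056):
    out=[]
    for u,v in px:
        U,W=np.meshgrid(np.arange(u-r,u+r+1),np.arange(v-r,v+r+1))
        m=(d["frame"][W,U].max(2)<75);P=cast(d,np.c_[U[m],W[m]]);P=P[P[:,2]>z0]
        out.append(np.r_[(P[:,:2].min(0)+P[:,:2].max(0))/2,P[:,:2].mean(0),len(P),P[:,2].mean()])
    return np.array(out)
def lipline(d,a,b,z=0.):
    g=cv2.GaussianBlur(cv2.cvtColor(d["frame"],cv2.COLOR_BGR2GRAY).astype(np.float32),(3,3),0);pts=[]
    for u in range(a[0],b[0]):
        v=int(a[1]+(b[1]-a[1])*(u-a[0])/(b[0]-a[0]));c=np.diff(g[v-9:v+10,u])
        i=int(np.argmax(c)); 
        if c[i]>8: pts.append((u,v-9+i+.5))
    P=np.array(pts,np.float32)
    vx,vy,x,y=cv2.fitLine(P,cv2.DIST_HUBER,0,.01,.01).ravel()
    e=[(u,y+vy/vx*(u-x)) for u in(a[0],b[0])]
    return len(P),e,cast(d,e,z)
E
python3 - <<'E'
from h import *
from bench import inverse_kinematics
import pickle
from scipy.spatial.transform import Rotation as R
d=pickle.load(open("w1.pkl","rb"))
V=d["view"];print("cam",-V[:3,:3].T@V[:3,3])
print(caps(d,[(280,184),(306,180),(331,179),(357,175)]).round(4))
for ab in(((242,107),(415,115)),):print(lipline(d,*ab))
print("lip corners z=0",cast(d,[(239,106),(418,115)],0))
print("stand pts",cast(d,[(238,98),(416,106),(232,20),(428,30),(330,100)]).round(3))
U,W=np.meshgrid(np.arange(255,380),np.arange(150,205));m=d["frame"][W,U].min(2)>185
P=cast(d,np.c_[U[m],W[m]]);P=P[(P[:,2]>.03)&(P[:,2]<.043)]
print("blocktop",cv2.minAreaRect((P[:,:2]*1000).astype(np.float32)),P[:,2].mean(),len(P))
for t in(20,30):
  q=(R.from_quat(np.r_[DOWN(.3)[1:],0])*R.from_euler('y',t,degrees=True)).as_quat();qq=[q[3],*q[:3]]
  for p in([.40,-.02,.02],[.40,-.02,.1],[.43,-.01,.02],[.57,.03,.06]): print(p,inverse_kinematics(p,qq))
big=cv2.resize(d["frame"][85:215,220:440],None,fx=3.6,fy=3.6,interpolation=cv2.INTER_CUBIC);cv2.imwrite("pics/w1c.png",big)
E
```

```text
cam [0.53245391 0.02354844 0.48321533]
[[ 4.953e-01  4.680e-02  4.694e-01  5.900e-02  2.580e+02  6.400e-02]
 [ 5.016e-01  3.030e-02  4.823e-01  3.050e-02  2.560e+02  6.740e-02]
 [ 4.943e-01  1.900e-03  4.945e-01  2.300e-03  2.530e+02  6.230e-02]
 [ 5.146e-01 -6.500e-03  5.076e-01 -2.620e-02  2.540e+02  6.400e-02]]
(173, [(242, np.float32(109.63124)), (415, np.float32(121.31914))], array([[ 0.54029557,  0.13729936,  0.        ],
       [ 0.59383438, -0.08392022,  0.        ]]))
lip corners z=0 [[ 0.54345836  0.14207586  0.        ]
 [ 0.60231571 -0.08480391  0.        ]]
stand pts [[ 0.552  0.142  0.013]
 [ 0.609 -0.075  0.017]
 [ 0.627  0.159  0.046]
 [ 0.682 -0.052  0.047]
 [ 0.584  0.031  0.011]]
blocktop ((0.0, 0.0), (0.0, 0.0), 0.0) nan 0
[0.4, -0.02, 0.02] [-0.30280718 -0.81276851  2.34020592  0.20114018  1.32766597  0.94765606]
[0.4, -0.02, 0.1] [-0.30280718 -0.83064421  2.20799018  0.19606101  1.47481838  0.9776725 ]
[0.43, -0.01, 0.02] [-0.24476752 -0.69133401  2.27394429  0.18711119  1.26233516  0.99577594]
[0.57, 0.03, 0.06] [-0.0840417  -0.25152259  1.89521224  0.13927896  1.17591217  1.1540021 ]
[0.4, -0.02, 0.02] None
[0.4, -0.02, 0.1] None
[0.43, -0.01, 0.02] None
[0.57, 0.03, 0.06] [-0.1337179  -0.3898771   2.04979862  0.25020579  1.01339041  1.05498451]<stdin>:13: RuntimeWarning: Mean of empty slice.
  ret = ret.dtype.type(ret / rcount)
```

View pics/w1c.png

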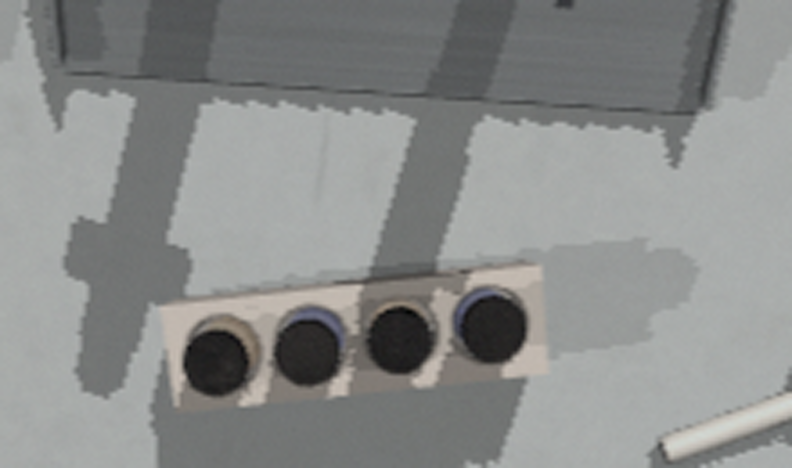

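The crop shows the lip as a dark line from (63,73) to (700,113), and the block's top corners at (160,303), (541,264), (549,374) and (178,408). All four caps are in their holes.

```bash
python3 - <<'E'
from h import *
import pickle
d=pickle.load(open("w1.pkl","rb"))
f=lambda P:np.array(P)/3.6+[220,85]-.36
L=cast(d,f([(63,73),(700,113)]),.004);print("lip",L.round(4),np.linalg.norm(L[0]-L[1]))
B=cast(d,f([(160,303),(541,264),(549,374),(178,408)]),.038);print("block",B.round(4),"c",B.mean(0).round(4),[np.linalg.norm(B[i]-B[i-3]).round(4) for i in range(4)])
C=cast(d,f([(217,361),(308,351),(400,339),(493,327)]),.063);print("caps",C.round(4),C.mean(0).round(4))
ang=lambda v:np.arctan2(v[0],-v[1])
s=ang(L[1]-L[0]);o=L.mean(0)
print("yaw stand",s,"block",ang(B[1]-B[0]),ang(B[2]-B[3]),ang(C[3]-C[0]),"o",o)
R=np.array([[np.cos(s),np.sin(s)],[-np.sin(s),np.cos(s)]])
print("in stand: block",(R@(B.mean(0)-o)[:2]).round(4),"caps",(R@(C.mean(0)-o)[:2]).round(4))
M=cast(d,[(403,211),(492,180),(540,90),(190,98)],.01);print("others",(R@(M-o)[:,:2].T).T.round(3))
E
```

```text
lip [[ 0.5439  0.1437  0.004 ]
 [ 0.5991 -0.0795  0.004 ]] 0.22990339741002963
block [[ 0.4798  0.0854  0.038 ]
 [ 0.5319 -0.0376  0.038 ]
 [ 0.4969 -0.0529  0.038 ]
 [ 0.446   0.0699  0.038 ]] c [0.4887 0.0162 0.038 ] [np.float64(0.1335), np.float64(0.0383), np.float64(0.133), np.float64(0.0372)]
caps [[ 0.47    0.0589  0.063 ]
 [ 0.4822  0.0308  0.063 ]
 [ 0.4951  0.0026  0.063 ]
 [ 0.508  -0.0257  0.063 ]] [0.4888 0.0167 0.063 ]
yaw stand 0.24212040862423143 block 0.4006356289454412 0.3924839239197477 0.4223362947659207 o [0.57148992 0.03209463 0.004     ]
in stand: block [-0.0842  0.0044] caps [-0.0839  0.0048]
others [[-0.125 -0.114]
 [-0.075 -0.229]
 [ 0.04  -0.268]
 [ 0.004  0.173]]
```

```bash
cat >> h.py <<'E'
from scipy.spatial.transform import Rotation as Ro
S=.2421;O=np.array([.5715,.0321,0.]);T=np.radians(20)
_q=(Ro.from_quat(np.r_[DOWN(S)[1:],0])*Ro.from_euler('y',T)).as_quat();Q=[_q[3],*_q[:3]]
def tcp(x,y,z):
    """TCP position putting the front tip corner at stand-frame x,y,z (tool tilted by T)"""
    x-=.008*np.sin(T)+.010*np.cos(T);z-=-.008*np.cos(T)+.010*np.sin(T)
    return O+[x*np.cos(S)-y*np.sin(S),x*np.sin(S)+y*np.cos(S),z]
E
python3 - <<'E'
from bench import *
from h import *
import pickle
y=.0045
def rep(n):
    s=state();print(n,round(s["time"],2),(np.array(s["ee_pos"])-tcp(0,y,0)).round(4),np.round(s["ft_force"],2))
print([inverse_kinematics(list(tcp(*p)),Q) is not None for p in((-.135,y,.09),(-.135,y,.0105),(-.037,y,.0105))])
move_to(list(tcp(-.135,y,.09)),Q);rep("above")
move_l(list(tcp(-.135,y,.0105)),.1);rep("down")
for x,v in((-.105,.06),(-.06,.05),(-.042,.04)):
    move_l(list(tcp(x,y,.0105)),v);rep(x)
d=get_image("wrist");pickle.dump(d,open("w2.pkl","wb"));cv2.imwrite("pics/w2.png",d["frame"])
d=get_image("side");pickle.dump(d,open("s2.pkl","wb"));cv2.imwrite("pics/s2.png",cv2.resize(d["frame"][200:320,230:430],None,fx=4,fy=4,interpolation=cv2.INTER_CUBIC))
E
```

```text
[True, True, True]
above 3.33 [-0.1303 -0.0323  0.0919] [ 0.51  0.57 -0.2 ]
down 4.27 [-0.1306 -0.0324  0.0114] [ 0.13 -0.2   0.02]
-0.105 4.92 [-0.1019 -0.0252  0.0106] [-0.4   0.69 -0.14]
-0.06 5.97 [-0.0582 -0.0144  0.0106] [-0.53 -1.12  0.52]
-0.042 6.57 [-0.0406 -0.01    0.0105] [0.79 0.01 0.17]
```

View pics/w2.png

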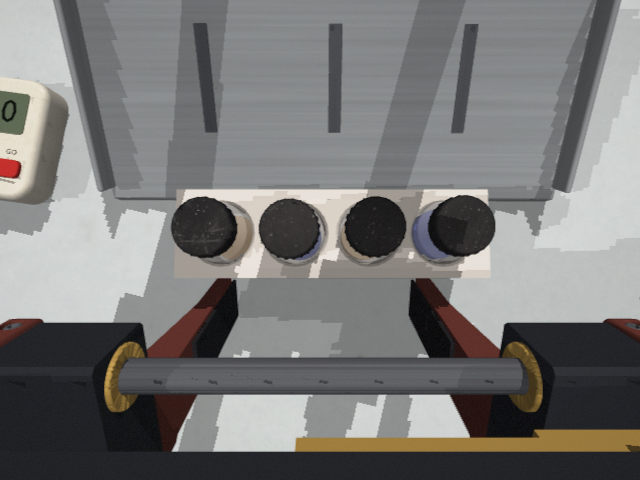

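View pics/s2.png

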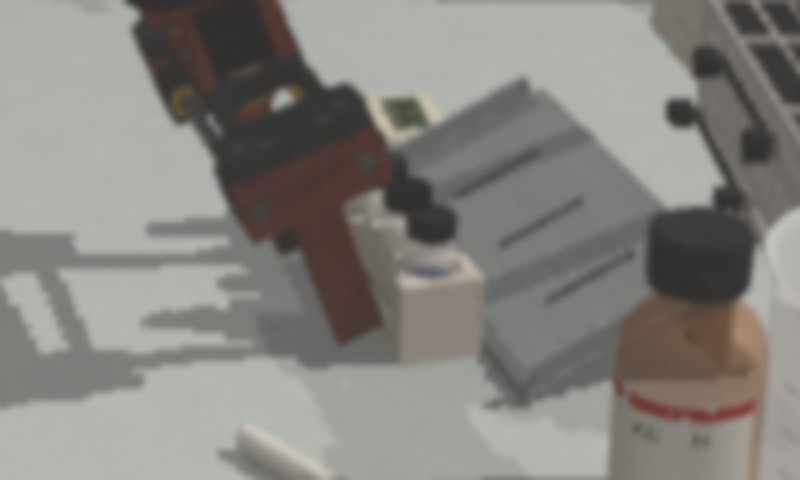

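The wrist view shows the block square to the lip. Its back top edge is at row 190 and the lip line at row 198, with all four vials in their holes. I'll close the last few millimetres while watching the force.

```bash
python3 - <<'E'
from bench import *
from h import *
import pickle
d=pickle.load(open("w2.pkl","rb"))
Rs=np.array([[np.cos(S),np.sin(S)],[-np.sin(S),np.cos(S)]])
f=lambda px,z:(Rs@(cast(d,px,z)-O)[:,:2].T).T.round(4).tolist()
print("blk",f([(177,190),(488,190),(490,278),(175,277)],.038),"lip",f([(115,198),(552,199)],.004))
y=.0045;n=np.array([np.cos(S),np.sin(S),0])
for x in np.arange(-.041,-.0334,.001):
    move_l(list(tcp(x,y,.0105)),.03);s=state();F=float(n@s["ft_force"])
    print(round(x,4),round(s["time"],2),"act",round(float(n@(np.array(s["ee_pos"])-tcp(0,y,0))),4),"F",round(F,2))
    if F<-5:break
d=get_image("wrist");pickle.dump(d,open("w3.pkl","wb"));cv2.imwrite("pics/w3.png",d["frame"][150:300,100:560])
d=get_image("side");cv2.imwrite("pics/s3.png",cv2.resize(d["frame"][200:320,230:430],None,fx=4,fy=4,interpolation=cv2.INTER_CUBIC))
E
```

```text
blk [[-0.0027, 0.0677], [-0.0028, -0.0656], [-0.0403, -0.0652], [-0.0398, 0.0675]] lip [[0.0006, 0.1148], [-0.0, -0.1156]]
-0.041 6.92 act -0.0411 F -1.2
-0.04 7.17 act -0.0401 F -0.66
-0.039 7.42 act -0.039 F -1.5
-0.038 7.67 act -0.0386 F -6.75
```

View pics/w3.png

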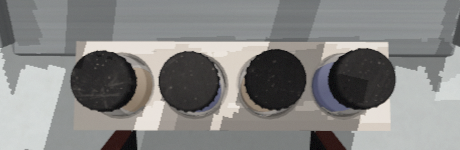

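The block is flush: reaction force jumped to 6.7 N, and its back is square to the lip. Now I'll back off, raise the fingertips to the upper front edge, and follow the tipping arc.

```bash
python3 - <<'E'
from bench import *
from h import *
import pickle
y=.002;n=np.array([np.cos(S),np.sin(S),0])
def rep(k):
    s=state();e=np.array(s["ee_pos"])-tcp(0,y,0)
    print(k,round(s["time"],2),"act",round(float(n@e),4),round(e[2],4),"F",round(float(n@s["ft_force"]),2),round(float(s["ft_force"][2]),2))
move_l(list(tcp(-.052,.0045,.0105)),.06)
move_l(list(tcp(-.052,y,.034)),.08);rep("up")
move_l(list(tcp(-.0395,y,.034)),.05);rep("near")
for k in range(0,61,5):
    t=np.radians(k);u=np.array([np.sin(t),np.cos(t)]);f=np.array([-np.cos(t),np.sin(t)])
    C=np.array([-.006*np.tan(t),0])+.034*u+.038*f
    move_l(list(tcp(C[0],y,C[1])),.03);rep(k)
    if k==30:
        d=get_image("side");cv2.imwrite("pics/s4.png",cv2.resize(d["frame"][200:320,230:430],None,fx=4,fy=4))
hold(.3);rep("end")
d=get_image("wrist");cv2.imwrite("pics/w5.png",d["frame"])
d=get_image("side");cv2.imwrite("pics/s5.png",cv2.resize(d["frame"][200:320,230:430],None,fx=4,fy=4,interpolation=cv2.INTER_CUBIC))
E
```

```text
up 8.59 act -0.0515 0.0348 F -0.16 -0.23
near 8.99 act -0.0395 0.0335 F 0.01 -0.45
0 9.24 act -0.0384 0.0337 F -3.62 1.3
5 9.53 act -0.035 0.0377 F -2.54 1.65
10 9.81 act -0.0322 0.0404 F -1.46 1.27
15 10.09 act -0.0292 0.0429 F -1.45 0.87
20 10.38 act -0.026 0.0451 F -0.63 0.3
25 10.66 act -0.0226 0.047 F -1.33 0.04
30 10.93 act -0.0192 0.0486 F -0.7 0.9
35 11.26 act -0.0156 0.0498 F -1.05 0.67
40 11.53 act -0.0122 0.0505 F 0.06 1.37
45 11.8 act -0.0088 0.0508 F 0.09 -0.33
50 12.06 act -0.0054 0.0509 F -0.62 -0.15
55 12.31 act -0.0024 0.0506 F -0.36 0.57
60 12.56 act 0.0001 0.0498 F 0.03 -0.23
end 12.86 act 0.0 0.0499 F 0.19 -0.69
```

View pics/w5.png

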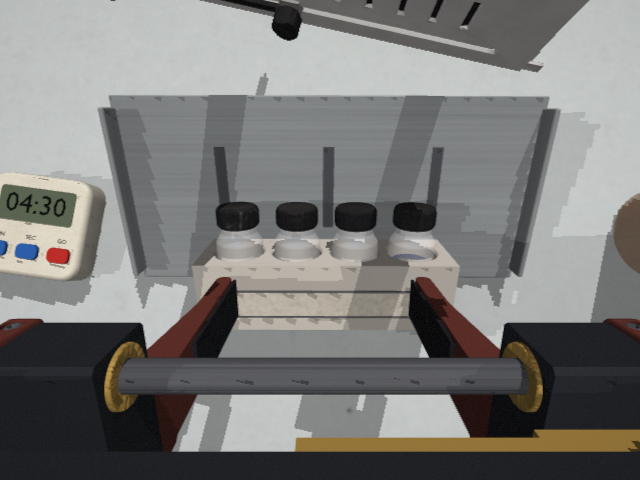

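View pics/s5.png

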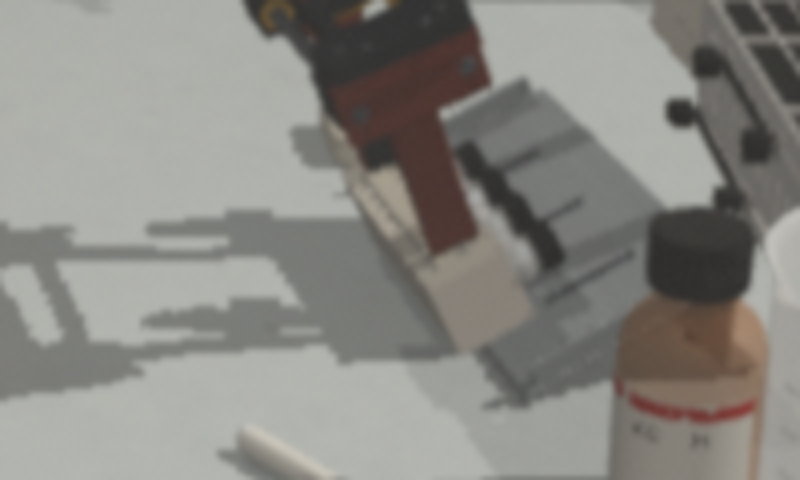

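Both views show the block tipped back with the vials pointing up the slope; the caps are in an even row at about row 217 of the wrist view. I'll retreat and check the tilt and how far the vials stick out.

```bash
python3 - <<'E'
from bench import *
from h import *
import pickle
move_l(list(tcp(-.05,.002,.075)),.1)
move_l(list(tcp(-.09,.002,.2)),.2)
move_to([.47,.005,.33],DOWN(S))
hold(.3)
d=get_image("wrist");pickle.dump(d,open("w6.pkl","wb"));cv2.imwrite("pics/w6.png",cv2.resize(d["frame"][0:240,140:460],None,fx=2.5,fy=2.5,interpolation=cv2.INTER_CUBIC))
print(state()["time"])
E
```

```text
15.425
```

View pics/w6.png

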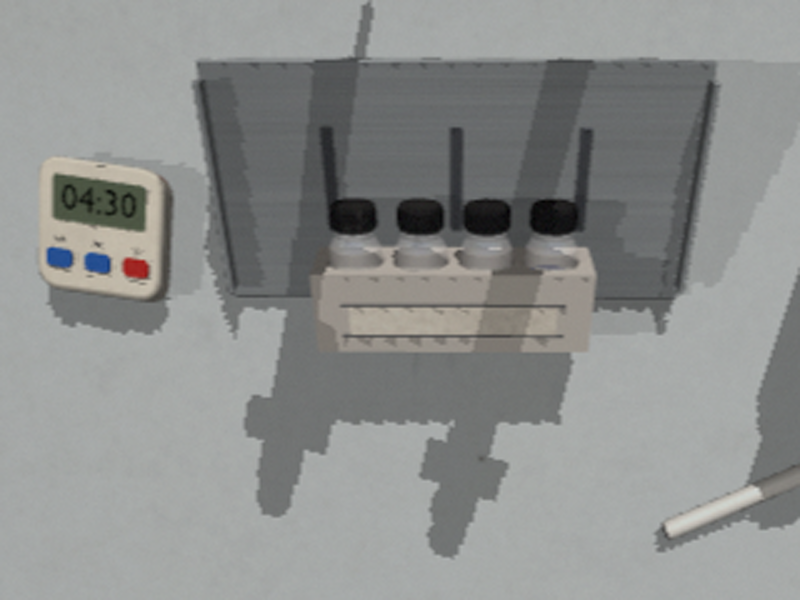

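The block lies square on the slope, with all four vials protruding equally (caps at about row 215 of the crop) and the neighbours untouched. I'll do a depth check on tilt and seating.

```bash
python3 - <<'E'
from h import *
import pickle
d=pickle.load(open("w6.pkl","rb"))
Rs=np.array([[np.cos(S),np.sin(S),0],[-np.sin(S),np.cos(S),0],[0,0,1]])
def box(x0,x1,y0,y1):
    U,W=np.meshgrid(np.arange(int(140+x0/2.5),int(140+x1/2.5)),np.arange(int(y0/2.5),int(y1/2.5)))
    return (cast(d,np.c_[U.ravel(),W.ravel()])-O)@Rs.T
P=box(345,575,282,340);A=np.c_[P[:,0],P[:,1],np.ones(len(P))]
c,*_=np.linalg.lstsq(A,P[:,2],rcond=None);print("slope x deg",np.degrees(np.arctan(c[0])),"y",np.degrees(np.arctan(c[1])))
a=np.radians(25);ax=np.array([np.cos(a),0,np.sin(a)])
for i,x in enumerate((353,420,487,553)):
    q=box(x-12,x+12,198,230);t=q@ax;f=box(x-12,x+12,272,300)@ax
    print(i+1,"cap end - block top face along axis (mm)",round((np.percentile(t,97)-np.percentile(f,95))*1e3,1),len(q),"cap z",q[:,2].max().round(3), (np.percentile(t,97)+.0129*np.cos(a)).round(4))
E
```

```text
slope x deg -25.2085700696588 y 0.08004438070147868
1 cap end - block top face along axis (mm) 25.3 130 cap z 0.054 0.0649
2 cap end - block top face along axis (mm) 25.5 117 cap z 0.053 0.065
3 cap end - block top face along axis (mm) 25.4 117 cap z 0.055 0.0647
4 cap end - block top face along axis (mm) 25.1 130 cap z 0.054 0.0648
```

The slope's sign doesn't match the rest of the evidence, so I'll look at the face profile directly.

```bash
python3 - <<'E'
from h import *
import pickle
d=pickle.load(open("w6.pkl","rb"))
Rs=np.array([[np.cos(S),np.sin(S),0],[-np.sin(S),np.cos(S),0],[0,0,1]])
for u in(320,340):
  for v in range(78,150,4):
    p=(cast(d,[(u,v)])-O)@Rs.T;print(u,v,p[0].round(4)*1000)
E
```

```text
320 78 [44.7  2.4 25.6]
320 82 [40.6  2.4 23.9]
320 86 [36.3  2.5 22.3]
320 90 [31.9  2.5 21.8]
320 94 [27.6  2.5 19.3]
320 98 [23.4  2.6 16. ]
320 102 [17.6  2.5 27. ]
320 106 [11.7  2.4 40.7]
320 110 [ 6.5  2.3 49.8]
320 114 [ 2.2  2.3 48.6]
320 118 [-2.2  2.4 47.6]
320 122 [-6.5  2.4 44.2]
320 126 [-11.    2.4  42.8]
320 130 [-15.5   2.5  40.7]
320 134 [-20.1   2.5  39.8]
320 138 [-24.8   2.5  39.4]
320 142 [-29.4   2.9  -0.1]
320 146 [-34.6   2.9  -0.3]
340 78 [ 44.7 -21.7  25.8]
340 82 [ 37.4 -20.9  44.6]
340 86 [ 32.1 -20.7  51.5]
340 90 [ 28.1 -20.8  49.8]
340 94 [ 24.5 -21.1  44.6]
340 98 [ 20.3 -21.2  43.4]
340 102 [ 15.7 -21.2  45.2]
340 106 [ 11.7 -21.4  41.3]
340 110 [  6.3 -21.   51.9]
340 114 [  2.  -21.1  51.1]
340 118 [ -1.9 -21.5  43.4]
340 122 [ -6.6 -21.5  45.4]
340 126 [-11.  -21.6  42.8]
340 130 [-15.5 -21.8  40.5]
340 134 [-20.1 -21.9  38.9]
340 138 [-24.7 -22.1  35.9]
340 142 [-29.5 -23.9  -1.5]
340 146 [-34.6 -23.9  -0.2]
```

The face rises from about 36–39 mm at x = -25 mm to about 50 mm at x = +6 mm. That is roughly +25°, with the upper edge where predicted, (5.5, 50.5) mm; the odd fit probably came from missing depth readings. The vials stand about 25 mm proud, so they are fully seated.

```bash
python3 -c "
from bench import *
print(job_done(),state()['time'])"
```

```text
the job is handed in; nothing more can be done
the job is handed in; nothing more can be done
```

The job is handed in at about 15.5 s of the 42 s limit: the block was pushed flush to the lip and tipped back, and it lies square on the slope at about 25° with all four vials fully seated; the bottle, timer and marker were left alone.

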